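Sort bench pliers by their hinge

TASK

Two pairs of blue-handled pliers lie open on the watchmaker's mat and one of them has a seized hinge. Squeeze the handles of each: put the pair that shuts, left shut, flat in the green stock tray, and the pair that will not move, still open, flat in the red repair tray. Set them down rather than dropping them, and leave the watch movement in its black holder where it is.

Things in the scene. Friction and masses are not known exactly. Their poses are not given: they have to be found in the camera images.
- pliers_1_rivet (a point): Flat-nose pliers, blue sleeves, 0.11 kg, lying flat. Point: the hinge rivet, 7 mm above the underside; z up, x along the fixed half towards its handle end (at first roughly to the robot). Other handle: turned by +q (joint value) about z, so the midline between the handles is x turned by +q/2. Sleeves 20 to 100 mm from the rivet, 14 mm high; nose 39 mm the other way.
- pliers_2_rivet (a point): The other pliers, built just as pliers_1; which pair is seized cannot be seen. Outer faces of the sleeves: parallel, 30 mm apart when shut; at the start 43 to 52 mm apart at 45 mm from the rivet. Handle ends at most 75 mm apart. Balance point about 30 mm from the rivet on the midline. A 12 N (or firmer) grip across both sleeves at 45 mm squeezes the handles and lifts the pliers; 4 N slips.
- pliers_1_handle (a joint): Hinge angle q of the pliers whose rivet is pliers_1_rivet, rad: 0 = handles shut (a stop), grows as they open; 0.30 to 0.44 at the start. No spring: it stays where left. If free, about 2 N across the sleeves shuts it fully; if seized, no gripper's squeeze moves it by more than 0.05.
- pliers_2_handle (a joint): Hinge angle q of the pliers whose rivet is pliers_2_rivet, rad: 0 = handles shut (a stop), grows as they open; 0.30 to 0.44 at the start. No spring: it stays where left. If free, about 2 N across the sleeves shuts it fully; if seized, no gripper's squeeze moves it by more than 0.05.
- stock_in (a point): Shallow open green plastic tray, fixed to the bench: 220 mm along its x axis, 150 mm along y, 20 mm high, walls and floor 4 mm thick. This point is the centre of its inner floor, 4 mm above the bench; inside it measures 212 by 142 mm. The stock tray, for the free pliers.
- repair_in (a point): Shallow open red plastic tray, fixed to the bench: 220 mm along its x axis, 150 mm along y, 20 mm high, walls and floor 4 mm thick. This point is the centre of its inner floor, 4 mm above the bench; inside it measures 212 by 142 mm. The repair tray, for the seized pliers.
- movement_center (a point): Brass watch movement in a round black holder, 48 mm across and 15 mm high, loose; not to be disturbed. This point is its centre, 8 mm above its underside.
Not all that is in view belongs to the job. Leave any orange look-alike of the part that bears pliers_1_rivet alone. What is shaped like the part that bears pliers_2_rivet but yellow is not meant.

How it is judged:
By the outcome, as a careful person would: the job done as asked, in the order asked, and still so for the second after the job is handed in, with the robot touching nothing.
It also fails if it takes over 58 s, if anything falls off the work surface, if the arm or the gripper's body presses on something with over 40 N, if the wrist force passes 120 N, or if a joint passes its speed limit or range.

ROBOT

A 6-joint arm with a two-finger parallel gripper is mounted at the origin on the work surface. World frame = base frame: x ahead of the robot, y to its left, z up, the work surface at z = 0. Lengths are in m, angles in rad, forces in N, time in s.
With the tool pointing down it reaches from about 0.35 to 0.8 m from the base axis. Payload 7.3 kg.
Tool frame: the origin (TCP) lies at the very end of the fingers, on their centre line; the grasp point (between the pads) lies 19 mm behind it; z points along the fingers, y is the line along which they close (so a half turn about z gives the same grasp; the last joint's range is limited). The gripper opens to 85 mm and grips with 20 to 120 N. Pads are 22 mm wide; open, the fingers measure 114 mm over their backs; the gripper's body (76 mm by 85 mm) begins 54 mm behind the grasp point. The pads swing forward as they close: fully open they stand 13 mm farther back than shut.
Start: joints at [1.039, 0.342, 1.524, -0, 1.275, -0.146], TCP at [0.198, 0.486, 0.231] pointing down, gripper open.
Joint ranges: [-2.53, 2.53], [-0.77, 2.02], [0.04, 2.7], [-1, 4.14], [0.28, 2.66], [-3.11, 3.11]. Speed limits (rad/s): [2.57, 2.57, 3.14, 3.14, 3.14, 3.14].

INTERFACE

Orientations are given as a unit quaternion [x, y, z, w].
In Python, from cell import robot gives the robot as it stands.
- The arm moves only by the tool send_rows, never from a script. Its argument "targets" is a list of rows, each an object of numbers: "jaw": the finger opening in m, from 0 to 0.0854; "tx", "ty", "tz": the shift along the world's x, y, z in m; "roll": the turn about the world's z in rad. In form: [{"jaw": .., "tx": .., "ty": .., "tz": .., "roll": ..}, ...]. A call has exactly 5 rows; each row shifts and turns the commanded pose from where the row before left it; what a row does not reach is not made up. A row lasts 1/8 s, in which the tool goes at most 62.5 mm and 10.7 degrees, less where a joint would pass 70% of its speed; a pose out of reach is approached as far as the arm can. A call with a gripper value outside its range is refused whole. The fingers move at their own pace and stop on an object; the grip force is fixed at half the most. Time passes only in rows, so rows that do not move let the fingers close, or fill a call up. It gives the time, the measured TCP pose, the force, the opening and the grip force at its end, in the units of the state.
- robot.get_state(): the state, without advancing time (a new reading comes with each control period).
- robot.capture(name): name is "scene" or "top" or "wrist"; returns a dict with "pixels" (420x560x3 uint8, red, green, blue), "intrinsics" (3x3 intrinsics, pixels), "world_from_camera" (4x4, takes a point from camera to world coordinates); the wrist camera has in their place "mount" (4x4, takes a point from camera to tool coordinates, whose origin is the TCP and whose axes are the flange's). Camera axes: x right, y down, z forward; pixel columns grow to the right and rows downward; lengths in m; the calibration is good to about 2 mm. The wrist camera is an equidistant fisheye: a pixel r from the principal point sees the ray r / f radians off the axis. A picture is of the moment at which its call begins: read the wrist's pose just before it. There is no depth.
- robot.hand_in(): hands the job in; it is judged then, once.
The state is a dict: "time": time; "qpos": joint angles; "joint_vel": joint speeds; "joint_torque": joint torques, N m; "tcp_pos": TCP position; "orientation": TCP orientation; "wrist_force": force on the tool from outside, world axes, zero at the start; "wrist_torque": the same for the moment, N m; "grip_width": finger opening in m; "finger_force": force on a finger pad.
Only numpy, scipy, OpenCV 4.12 (cv2) and the standard library are available. Lean on these libraries where they do the work, as an engineer would, in place of code of your own. Each camera call takes 0.05 s, during which the arm holds its last target. There are 200 camera calls.

## Working session

There is one attempt and no reset: what is moved stays moved. The work goes in short steps, Python scripts to look and compute and a tool call to move; the robot and the scene stay as the last step left them, time stands still between calls to the robot, and variables do not carry over. Pictures are saved under pics/ and viewed, at most 10 in all, crops included, and the job is handed in when it is done.

Besides the shell and the picture viewer there is one more tool, called after ">>>" as a command line: name --argument value ..., lists and objects as JSON in quotes. send_rows: Moves the arm, as the interface text tells. Its arguments: {"type":"object","properties":{"targets":{"type":"array"}},"required":["targets"]}

```bash
mkdir -p pics
python3 - <<'E'
from cell import robot
import cv2,numpy as np
s=robot.get_state();print(s['time'],s['tcp_pos'],s['orientation'],s['grip_width'])
for n in('top','scene'):
    c=robot.capture(n);cv2.imwrite(f'pics/{n}0.png',c['pixels'][:,:,::-1])
    np.savez(f'{n}.npz',K=c['intrinsics'],T=c['world_from_camera']);print(c['intrinsics'],c['world_from_camera'])
E
```

```text
0.0 [0.19731379 0.48605937 0.23063863] [ 1.91685575e-01  9.81456078e-01 -7.37949808e-04 -2.51647497e-04] 0.08524127485867701
[[409.54277938   0.         280.03738913]
 [  0.         409.54277938 213.92224684]
 [  0.           0.           1.        ]] [[ 0.02596048 -0.9811684   0.19140172  0.25460058]
 [-0.99948718 -0.02906627 -0.01343634 -0.11079955]
 [ 0.01874665 -0.19095475 -0.98141981  1.22133298]
 [ 0.          0.          0.          1.        ]]
[[402.27356783   0.         279.42013567]
 [  0.         402.27356783 208.23612863]
 [  0.           0.           1.        ]] [[-0.43396604  0.62601523 -0.64790308  1.21317496]
 [ 0.90072296  0.28608635 -0.3268834   0.26070052]
 [-0.01927776 -0.72543747 -0.68801805  0.81080142]
 [ 0.          0.          0.          1.        ]]
```

View pics/top0.png

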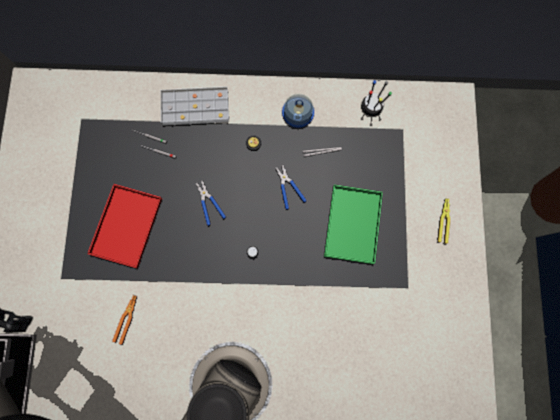

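View pics/scene0.png

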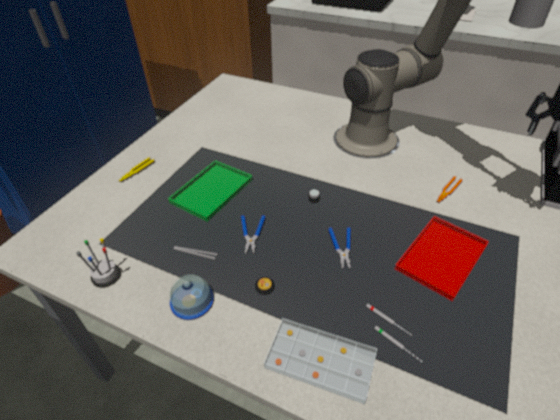

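The top view shows blue pliers at (209,202) and (289,186). The orange pair at (126,318) and the yellow pair at (445,220) are the decoys named in the task. The red tray is at (126,227), the green tray at (354,225), and the movement at (254,143). I'll confirm the blue pairs in one enlarged crop.

Run:
```python
import cv2
i=cv2.imread('pics/top0.png')[150:240,185:315]
cv2.imwrite('pics/c1.png',cv2.resize(i,None,fx=6,fy=6,interpolation=cv2.INTER_CUBIC))
```

```text
(no output)
```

View pics/c1.png

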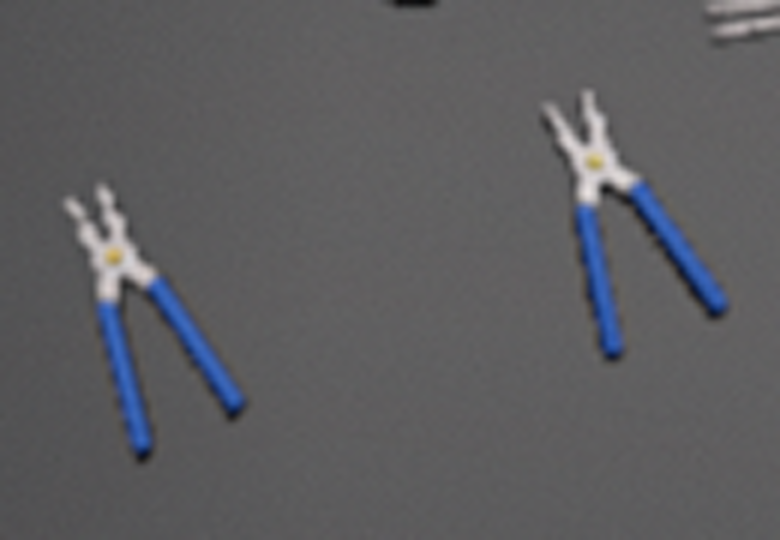

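Both blue pairs are confirmed. Left pair (crop pixels): rivet (113,257), handle ends (143,453) and (236,408). Right pair: rivet (595,162), ends (613,352) and (719,310).

```bash
cat > h.py <<'E'
import numpy as np
d=np.load('top.npz');K,T=d['K'],d['T']
def w(u,v,z):
    r=T[:3,:3]@np.linalg.solve(K,[u,v,1]);return (T[:3,3]+r*(z-T[2,3])/r[2])[:2]
E
python3 - <<'E'
from h import *
np.set_printoptions(precision=4,suppress=True)
for n,P in dict(A=[(113,257),(143,453),(236,408)],B=[(595,162),(613,352),(719,310)]).items():
    R,a,b=[w(185+(x+.5)/6-.5,150+(y+.5)/6-.5,.012) for x,y in P]
    ua,ub=[(e-R)/np.linalg.norm(e-R) for e in(a,b)]
    m=(ua+ub)/np.linalg.norm(ua+ub); print(n,R,np.linalg.norm(a-R),np.linalg.norm(b-R),'q',np.arccos(ua@ub),'mid ang',np.degrees(np.arctan2(m[1],m[0])),'grasp',R+.045*m,'ends',a,b)
for n,P in dict(red=[(114,186),(161,194),(138,268),(90,256)],green=[(334,186),(382,190),(376,264),(325,259)],mov=[(254,143)],white=[(252,252)]).items():
    q=np.array([w(*p,.02) for p in P]);print(n,q.mean(0),q.tolist())
E
```

```text
A [0.5499 0.1064] 0.10189240725402164 0.10033399007813436 q 0.5093519437713175 mid ang -153.49628650652443 grasp [0.5096 0.0863] ends [0.4502 0.0854] [0.4743 0.0404]
B [ 0.6073 -0.1357] 0.09946536918746857 0.09933003639956682 q 0.5913247310952792 mid ang -156.44694484916369 grasp [ 0.566  -0.1537] ends [ 0.5085 -0.1472] [ 0.5317 -0.2002]
red [0.441  0.3266] [[0.5595762956025754, 0.3738674304837562], [0.5391920193700033, 0.2314298733173375], [0.31725657991372236, 0.27974986404467506], [0.34805168635678396, 0.42144888927712715]]
green [ 0.4645 -0.3497] [[0.5801000219298416, -0.2888361198116885], [0.5720748611041655, -0.4349929923404964], [0.34768101068102536, -0.41244491530732313], [0.3581835737124215, -0.2625503562012389]]
mov [ 0.7096 -0.041 ] [[0.709636823077558, -0.0410364602025491]]
white [ 0.3728 -0.048 ] [[0.37275660405704036, -0.04801502045555753]]
```

>>> send_rows --targets '[{"jaw": 0.085,"tx": 0.031,"ty": -0.04,"tz": 0,"roll": 0.085},{"jaw": 0.085,"tx": 0.031,"ty": -0.04,"tz": 0,"roll": 0.085},{"jaw": 0.085,"tx": 0.031,"ty": -0.04,"tz": 0,"roll": 0.085},{"jaw": 0.085,"tx": 0.031,"ty": -0.04,"tz": 0,"roll": 0.085},{"jaw": 0.085,"tx": 0.031,"ty": -0.04,"tz": 0,"roll": 0.085}]'

```text
time: 0.72
tcp_pos: [0.3532, 0.285, 0.2311]
orientation: [-0.021, 1.0, -0.0, -0.0]
wrist_force: [0.5, 1.1, -0.7]
grip_width: 0.0851
finger_force: 0.0
```

>>> send_rows --targets '[{"jaw": 0.085,"tx": 0.031,"ty": -0.04,"tz": -0.01,"roll": 0.085},{"jaw": 0.085,"tx": 0.031,"ty": -0.04,"tz": -0.01,"roll": 0.085},{"jaw": 0.085,"tx": 0.031,"ty": -0.04,"tz": -0.01,"roll": 0.085},{"jaw": 0.085,"tx": 0.031,"ty": -0.04,"tz": -0.01,"roll": 0.085},{"jaw": 0.085,"tx": 0.031,"ty": -0.04,"tz": -0.01,"roll": 0.085}]'

```text
time: 1.35
tcp_pos: [0.5082, 0.085, 0.1807]
orientation: [-0.231, 0.973, 0.0, -0.0]
wrist_force: [0.1, 1.1, -0.6]
grip_width: 0.0853
finger_force: 0.0
```

```bash
cat >> h.py <<'E'
import cv2
from scipy.spatial.transform import Rotation as Rn
def pose(s): return s['tcp_pos'],Rn.from_quat(s['orientation'])
def xang(s):
    x=pose(s)[1].as_matrix()[:,0]; return np.degrees(np.arctan2(x[1],x[0]))
def wrist(name,robot):
    s=robot.get_state();c=robot.capture('wrist');cv2.imwrite(f'pics/{name}.png',c['pixels'][:,:,::-1])
    np.savez(f'{name}.npz',K=c['intrinsics'],M=c['mount'],p=s['tcp_pos'],o=s['orientation'])
    print(s['time'],s['tcp_pos'],'xang',xang(s),s['qpos'],s['grip_width'])
def ww(name,u,v,z):
    d=np.load(f'{name}.npz');K=d['K'];a=np.array([u-K[0,2],v-K[1,2]]);r=np.hypot(*a);t=r/K[0,0]
    c=np.array([*(a/r*np.sin(t)),np.cos(t)]);R=Rn.from_quat(d['o']).as_matrix();M=d['M']
    o=d['p']+R@M[:3,3];q=R@M[:3,:3]@c;return (o+q*(z-o[2])/q[2])[:2]
E
python3 - <<'E'
from cell import robot
from h import *
wrist('w1',robot)
E
```

```text
1.35 [0.50818816 0.08496207 0.18070353] xang -153.25238977291718 [ 1.66877250e-02  3.71895772e-01  1.62823039e+00  2.45948112e-04
  1.14211133e+00 -2.02104466e+00] 0.08531177822186142
```

View pics/w1.png

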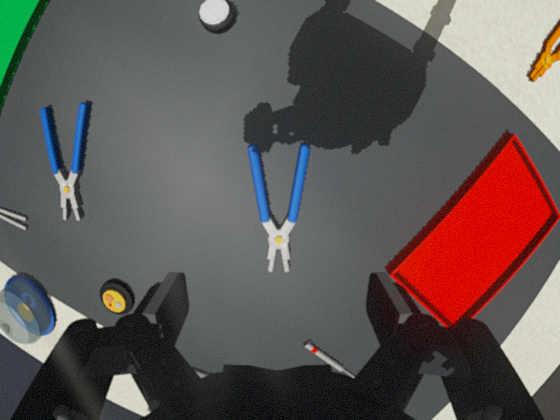

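Wrist view: the left pair is centred, with the rivet at (278,240) and handle ends at (254,150) and (304,148).

Run:
```python
from h import *
for n,P in dict(A=[(278,240),(254,150),(304,148)],B=[(67,189),(46,108),(84,103)]).items():
    R,a,b=[ww('w1',*p,.012) for p in P]
    ua,ub=[(e-R)/np.linalg.norm(e-R) for e in(a,b)]
    m=(ua+ub)/np.linalg.norm(ua+ub);print(n,R,np.linalg.norm(a-R),np.degrees(np.arctan2(m[1],m[0])),R+.045*m)
```

```text
A [0.5500005  0.10854577] 0.09511226198282983 -153.5690892892144 [0.50970427 0.08851544]
B [ 0.60630707 -0.13233142] 0.0976037291918735 -157.226604153595 [ 0.56481514 -0.14975036]
```

>>> send_rows --targets '[{"jaw": 0.085,"tx": 0.0015,"ty": 0.0025,"tz": -0.05,"roll": 0},{"jaw": 0.085,"tx": 0,"ty": 0,"tz": -0.05,"roll": 0},{"jaw": 0.085,"tx": 0,"ty": 0,"tz": -0.04,"roll": 0},{"jaw": 0.085,"tx": 0,"ty": 0,"tz": -0.025,"roll": 0},{"jaw": 0.085,"tx": 0,"ty": 0,"tz": -0.011,"roll": 0}]'

```text
time: 2.02
tcp_pos: [0.508, 0.089, 0.0038]
orientation: [-0.23, 0.973, 0.0, -0.001]
wrist_force: [0.2, 0.4, 0.3]
grip_width: 0.0852
finger_force: 0.0
```

>>> send_rows --targets '[{"jaw": 0.06,"tx": 0,"ty": 0,"tz": 0,"roll": 0},{"jaw": 0.045,"tx": 0,"ty": 0,"tz": 0,"roll": 0},{"jaw": 0.035,"tx": 0,"ty": 0,"tz": 0,"roll": 0},{"jaw": 0.02,"tx": 0,"ty": 0,"tz": 0,"roll": 0},{"jaw": 0.02,"tx": 0,"ty": 0,"tz": 0,"roll": 0}]'

```text
time: 2.65
tcp_pos: [0.5099, 0.0889, 0.0073]
orientation: [-0.23, 0.973, -0.0, 0.001]
wrist_force: [-1.7, -1.1, 7.1]
grip_width: 0.0426
finger_force: 58.6
```

>>> send_rows --targets '[{"jaw": 0.02,"tx": 0,"ty": 0,"tz": 0,"roll": 0},{"jaw": 0.02,"tx": 0,"ty": 0,"tz": 0,"roll": 0},{"jaw": 0.02,"tx": 0,"ty": 0,"tz": 0,"roll": 0},{"jaw": 0.02,"tx": 0,"ty": 0,"tz": 0,"roll": 0},{"jaw": 0.02,"tx": 0,"ty": 0,"tz": 0,"roll": 0}]'

```text
time: 3.28
tcp_pos: [0.5099, 0.0889, 0.0073]
orientation: [-0.23, 0.973, -0.0, 0.001]
wrist_force: [-3.3, -1.2, 9.2]
grip_width: 0.0425
finger_force: 58.6
```

The jaws stopped at 42.5 mm under 58.6 N, so the left pair is seized and goes in the red tray.

>>> send_rows --targets '[{"jaw": 0.02,"tx": 0,"ty": 0,"tz": 0.01,"roll": 0},{"jaw": 0.02,"tx": 0,"ty": 0,"tz": 0.03,"roll": 0},{"jaw": 0.02,"tx": 0,"ty": 0,"tz": 0.04,"roll": 0},{"jaw": 0.02,"tx": -0.005,"ty": 0.015,"tz": 0.02,"roll": -0.05},{"jaw": 0.02,"tx": -0.01,"ty": 0.03,"tz": 0,"roll": -0.1}]'

```text
time: 3.9
tcp_pos: [0.4957, 0.1339, 0.1082]
orientation: [-0.154, 0.988, -0.0, 0.003]
wrist_force: [0.1, 0.7, -0.7]
grip_width: 0.0425
finger_force: 60.2
```

>>> send_rows --targets '[{"jaw": 0.02,"tx": -0.015,"ty": 0.042,"tz": 0,"roll": -0.11},{"jaw": 0.02,"tx": -0.015,"ty": 0.042,"tz": 0,"roll": -0.11},{"jaw": 0.02,"tx": -0.015,"ty": 0.042,"tz": 0,"roll": -0.11},{"jaw": 0.02,"tx": -0.015,"ty": 0.042,"tz": 0,"roll": -0.11},{"jaw": 0.02,"tx": -0.009,"ty": 0.028,"tz": 0,"roll": -0.085}]'

```text
time: 4.53
tcp_pos: [0.4242, 0.3318, 0.1063]
orientation: [0.106, 0.994, 0.0, 0.0]
wrist_force: [0.4, -0.7, -1.4]
grip_width: 0.0425
finger_force: 60.3
```

Run:
```python
from cell import robot
from h import *
wrist('w2',robot);s=robot.get_state();print(s['wrist_force'],s['finger_force'])
```

```text
4.525 [0.42418973 0.33179961 0.10632786] xang 167.82583155962425 [ 5.21294048e-01  4.97373195e-01  1.65690467e+00  3.09260358e-04
  9.86071059e-01 -8.37193883e-01] 0.04248448076103041
[-1.086558    2.6080821  -1.72168726] 60.2603966742754
```

View pics/w2.png

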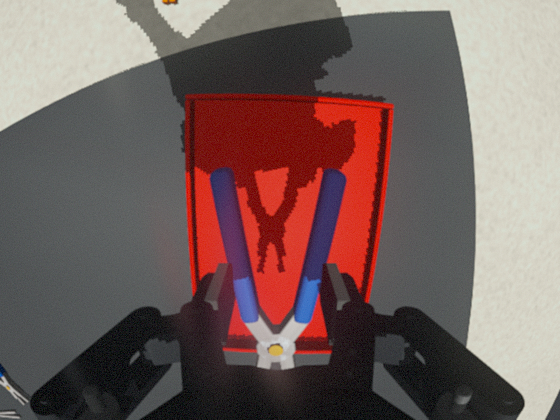

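The pliers are held and lined up with the red tray. The far rim corners are at (188,97) and (393,103).

Run:
```python
from h import *
a,b=ww('w2',188,97,.02),ww('w2',393,103,.02);d=(b-a)/np.linalg.norm(b-a);n=np.array([-d[1],d[0]])
c=(a+b)/2
for s in(1,-1):print(a,b,np.linalg.norm(b-a),np.degrees(np.arctan2(*(s*n)[::-1])),'centre',c+.11*s*n)
```

```text
[0.32044453 0.2911537 ] [0.35402276 0.43380906] 0.14655391114307556 166.75481342914108 centre [0.23015981 0.38768443]
[0.32044453 0.2911537 ] [0.35402276 0.43380906] 0.14655391114307556 -13.245186570858921 centre [0.44430748 0.33727833]
```

>>> send_rows --targets '[{"jaw": 0.02,"tx": 0.003,"ty": 0.003,"tz": -0.03,"roll": 0},{"jaw": 0.02,"tx": 0,"ty": 0,"tz": -0.03,"roll": 0},{"jaw": 0.02,"tx": 0,"ty": 0,"tz": -0.02,"roll": 0},{"jaw": 0.02,"tx": 0,"ty": 0,"tz": -0.009,"roll": 0},{"jaw": 0.02,"tx": 0,"ty": 0,"tz": 0,"roll": 0}]'

```text
time: 5.2
tcp_pos: [0.4281, 0.3329, 0.0166]
orientation: [0.105, 0.994, -0.0, -0.0]
wrist_force: [0.8, 0.7, -0.8]
grip_width: 0.042
finger_force: 60.3
```

>>> send_rows --targets '[{"jaw": 0.02,"tx": 0,"ty": 0,"tz": -0.002,"roll": 0},{"jaw": 0.02,"tx": 0,"ty": 0,"tz": -0.001,"roll": 0},{"jaw": 0.02,"tx": 0,"ty": 0,"tz": -0.001,"roll": 0},{"jaw": 0.02,"tx": 0,"ty": 0,"tz": 0,"roll": 0},{"jaw": 0.02,"tx": 0,"ty": 0,"tz": 0,"roll": 0}]'

```text
time: 5.82
tcp_pos: [0.4281, 0.333, 0.0124]
orientation: [0.105, 0.994, 0.0, 0.0]
wrist_force: [-0.1, 0.4, -1.5]
grip_width: 0.0421
finger_force: 60.3
```

>>> send_rows --targets '[{"jaw": 0.02,"tx": 0,"ty": 0,"tz": -0.001,"roll": 0},{"jaw": 0.02,"tx": 0,"ty": 0,"tz": 0,"roll": 0},{"jaw": 0.02,"tx": 0,"ty": 0,"tz": -0.001,"roll": 0},{"jaw": 0.02,"tx": 0,"ty": 0,"tz": 0,"roll": 0},{"jaw": 0.02,"tx": 0,"ty": 0,"tz": 0,"roll": 0}]'

```text
time: 6.45
tcp_pos: [0.4281, 0.333, 0.0114]
orientation: [0.105, 0.994, 0.0, 0.0]
wrist_force: [-3.0, -1.0, 10.1]
grip_width: 0.042
finger_force: 61.3
```

Touched down, so I'll release gently and rise.

>>> send_rows --targets '[{"jaw": 0.045,"tx": 0,"ty": 0,"tz": 0,"roll": 0},{"jaw": 0.055,"tx": 0,"ty": 0,"tz": 0,"roll": 0},{"jaw": 0.065,"tx": 0,"ty": 0,"tz": 0,"roll": 0},{"jaw": 0.07,"tx": 0,"ty": 0,"tz": 0,"roll": 0},{"jaw": 0.07,"tx": 0,"ty": 0,"tz": 0.002,"roll": 0}]'

```text
time: 7.08
tcp_pos: [0.4279, 0.3328, 0.0121]
orientation: [0.105, 0.994, -0.0, -0.0]
wrist_force: [-0.4, 0.0, -0.0]
grip_width: 0.0698
finger_force: 0.0
```

>>> send_rows --targets '[{"jaw": 0.07,"tx": 0,"ty": 0,"tz": 0.01,"roll": 0},{"jaw": 0.07,"tx": 0,"ty": 0,"tz": 0.03,"roll": 0},{"jaw": 0.08,"tx": 0,"ty": 0,"tz": 0.05,"roll": 0},{"jaw": 0.085,"tx": 0,"ty": 0,"tz": 0.05,"roll": 0},{"jaw": 0.085,"tx": 0,"ty": 0,"tz": 0.02,"roll": 0}]'

```text
time: 7.7
tcp_pos: [0.4291, 0.3336, 0.1764]
orientation: [0.105, 0.994, 0.002, 0.002]
wrist_force: [-0.5, 0.0, -1.1]
grip_width: 0.0851
finger_force: 0.0
```

Run:
```python
from cell import robot
from h import *
wrist('w3',robot)
```

```text
7.7 [0.42912903 0.33360151 0.17642501] xang 167.92434418291384 [ 5.19722416e-01  4.21648556e-01  1.56184168e+00  1.02926113e-04
  1.15205738e+00 -8.40364633e-01] 0.085116828519894
```

View pics/w3.png

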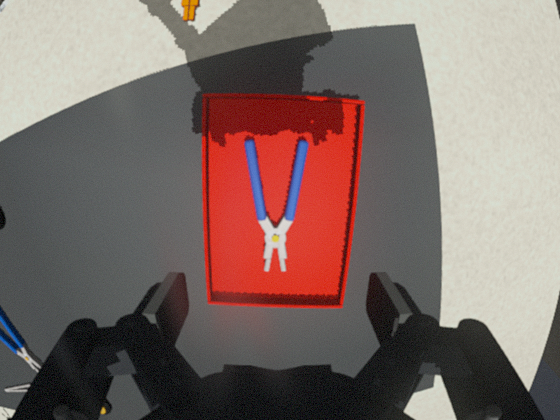

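The seized pair lies flat and open in the red tray, rivet at (275,239). Next is the right pair.

>>> send_rows --targets '[{"jaw": 0.085,"tx": 0.0137,"ty": -0.0485,"tz": 0,"roll": 0.0615},{"jaw": 0.085,"tx": 0.0137,"ty": -0.0485,"tz": 0,"roll": 0.0615},{"jaw": 0.085,"tx": 0.0137,"ty": -0.0485,"tz": 0,"roll": 0.0615},{"jaw": 0.085,"tx": 0.0137,"ty": -0.0485,"tz": 0,"roll": 0.0615},{"jaw": 0.085,"tx": 0.0137,"ty": -0.0485,"tz": 0,"roll": 0.0615}]'

```text
time: 8.38
tcp_pos: [0.4965, 0.0888, 0.1722]
orientation: [-0.049, 0.999, 0.0, -0.0]
wrist_force: [-0.2, 0.2, -0.1]
grip_width: 0.085
finger_force: 0.0
```

>>> send_rows --targets '[{"jaw": 0.085,"tx": 0.0137,"ty": -0.0485,"tz": 0,"roll": 0.0615},{"jaw": 0.085,"tx": 0.0137,"ty": -0.0485,"tz": 0,"roll": 0.0615},{"jaw": 0.085,"tx": 0.0137,"ty": -0.0485,"tz": 0,"roll": 0.0615},{"jaw": 0.085,"tx": 0.0137,"ty": -0.0485,"tz": 0,"roll": 0.0615},{"jaw": 0.085,"tx": 0.0137,"ty": -0.0485,"tz": 0,"roll": 0.0615}]'

```text
time: 9.0
tcp_pos: [0.565, -0.1536, 0.1721]
orientation: [-0.202, 0.979, 0.0, -0.0]
wrist_force: [0.9, -0.0, 0.1]
grip_width: 0.0849
finger_force: 0.0
```

Run:
```python
from cell import robot
from h import *
wrist('w4',robot)
```

```text
9.0 [ 0.56503258 -0.15358265  0.17205358] xang -156.73401096948749 [-3.96383373e-01  5.02480343e-01  1.43936353e+00  2.60255929e-04
  1.20030863e+00 -2.37334205e+00] 0.08493174261518782
```

View pics/w4.png

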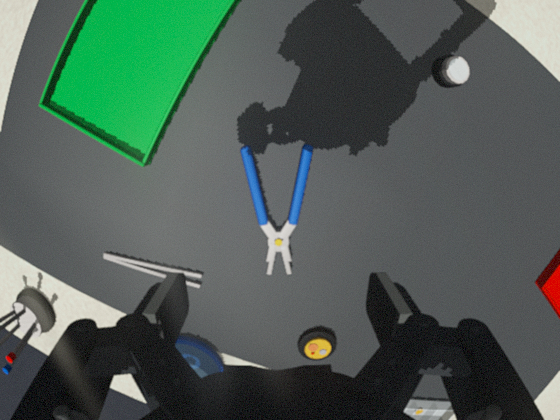

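Wrist view: rivet (278,242), ends (246,151) and (306,151). The movement at (317,344) is well clear.

Run:
```python
from h import *
R,a,b=[ww('w4',*p,.012) for p in [(278,242),(246,151),(306,151)]]
ua,ub=[(e-R)/np.linalg.norm(e-R) for e in(a,b)]
m=(ua+ub)/np.linalg.norm(ua+ub);print(R,np.linalg.norm(a-R),np.degrees(np.arctan2(m[1],m[0])),R+.045*m)
c=[ww('w4',*p,.02) for p in [(40,103),(147,164)]];print(c)
```

```text
[ 0.60699954 -0.13307638] 0.09581848830578037 -155.5756209131008 [ 0.56602669 -0.15168351]
[array([ 0.56360599, -0.43071277]), array([ 0.58118148, -0.28151645])]
```

>>> send_rows --targets '[{"jaw": 0.085,"tx": 0.001,"ty": 0.002,"tz": -0.05,"roll": 0.01},{"jaw": 0.085,"tx": 0,"ty": 0,"tz": -0.05,"roll": 0},{"jaw": 0.085,"tx": 0,"ty": 0,"tz": -0.035,"roll": 0},{"jaw": 0.085,"tx": 0,"ty": 0,"tz": -0.02,"roll": 0},{"jaw": 0.085,"tx": 0,"ty": 0,"tz": -0.01,"roll": 0}]'

```text
time: 9.68
tcp_pos: [0.5652, -0.1496, 0.0059]
orientation: [-0.206, 0.979, 0.001, -0.001]
wrist_force: [1.0, -0.7, 0.4]
grip_width: 0.085
finger_force: 0.0
```

>>> send_rows --targets '[{"jaw": 0.06,"tx": 0,"ty": 0,"tz": 0,"roll": 0},{"jaw": 0.045,"tx": 0,"ty": 0,"tz": 0,"roll": 0},{"jaw": 0.035,"tx": 0,"ty": 0,"tz": 0,"roll": 0},{"jaw": 0.02,"tx": 0,"ty": 0,"tz": 0,"roll": 0},{"jaw": 0.02,"tx": 0,"ty": 0,"tz": 0,"roll": 0}]'

```text
time: 10.3
tcp_pos: [0.5668, -0.1504, 0.0088]
orientation: [-0.206, 0.979, -0.001, 0.001]
wrist_force: [-1.3, 0.3, 6.9]
grip_width: 0.0268
finger_force: 58.9
```

>>> send_rows --targets '[{"jaw": 0.02,"tx": 0,"ty": 0,"tz": 0,"roll": 0},{"jaw": 0.02,"tx": 0,"ty": 0,"tz": 0,"roll": 0},{"jaw": 0.02,"tx": 0,"ty": 0,"tz": 0,"roll": 0},{"jaw": 0.02,"tx": 0,"ty": 0,"tz": 0,"roll": 0},{"jaw": 0.02,"tx": 0,"ty": 0,"tz": 0,"roll": 0}]'

```text
time: 10.92
tcp_pos: [0.5668, -0.1504, 0.0088]
orientation: [-0.206, 0.979, -0.001, 0.001]
wrist_force: [-1.8, -0.0, 6.8]
grip_width: 0.0267
finger_force: 58.9
```

The jaws closed to 27 mm, so this pair shut and goes in the green tray.

>>> send_rows --targets '[{"jaw": 0.02,"tx": 0,"ty": 0,"tz": 0.01,"roll": 0},{"jaw": 0.02,"tx": 0,"ty": 0,"tz": 0.03,"roll": 0},{"jaw": 0.02,"tx": 0,"ty": 0,"tz": 0.04,"roll": 0},{"jaw": 0.02,"tx": -0.01,"ty": -0.016,"tz": 0.02,"roll": -0.04},{"jaw": 0.02,"tx": -0.02,"ty": -0.033,"tz": 0,"roll": -0.09}]'

```text
time: 11.55
tcp_pos: [0.5364, -0.1998, 0.1092]
orientation: [-0.141, 0.99, -0.001, 0.001]
wrist_force: [0.3, -1.3, -1.8]
grip_width: 0.0266
finger_force: 59.3
```

>>> send_rows --targets '[{"jaw": 0.02,"tx": -0.02,"ty": -0.033,"tz": 0,"roll": -0.09},{"jaw": 0.02,"tx": -0.02,"ty": -0.033,"tz": 0,"roll": -0.09},{"jaw": 0.02,"tx": -0.02,"ty": -0.033,"tz": 0,"roll": -0.09},{"jaw": 0.02,"tx": -0.02,"ty": -0.033,"tz": 0,"roll": -0.09},{"jaw": 0.02,"tx": -0.008,"ty": -0.013,"tz": 0,"roll": -0.04}]'

```text
time: 12.18
tcp_pos: [0.4459, -0.3461, 0.107]
orientation: [0.061, 0.998, 0.0, -0.0]
wrist_force: [-0.2, 0.9, -0.1]
grip_width: 0.0264
finger_force: 59.3
```

Run:
```python
from cell import robot
from h import *
wrist('w5',robot)
```

```text
12.175 [ 0.44592696 -0.34608527  0.1070445 ] xang 173.04782909038255 [-7.95590158e-01  5.38114640e-01  1.57922257e+00 -3.62451199e-04
  1.02515827e+00 -2.24485983e+00] 0.02641982675917641
```

View pics/w5.png

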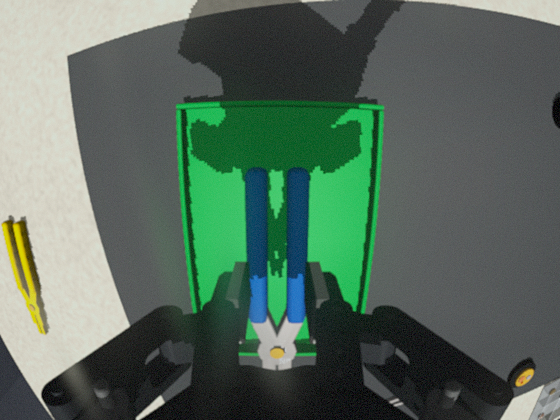

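The handles are parallel, so the pair is shut, and it is centred over the green tray. Lowering.

>>> send_rows --targets '[{"jaw": 0.02,"tx": 0.003,"ty": 0.001,"tz": -0.03,"roll": 0},{"jaw": 0.02,"tx": 0,"ty": 0,"tz": -0.03,"roll": 0},{"jaw": 0.02,"tx": 0,"ty": 0,"tz": -0.02,"roll": 0},{"jaw": 0.02,"tx": 0,"ty": 0,"tz": -0.008,"roll": 0},{"jaw": 0.02,"tx": 0,"ty": 0,"tz": 0,"roll": 0}]'

```text
time: 12.85
tcp_pos: [0.4511, -0.3426, 0.0192]
orientation: [0.058, 0.998, 0.0, -0.0]
wrist_force: [-0.1, -0.5, -1.0]
grip_width: 0.0267
finger_force: 59.3
```

>>> send_rows --targets '[{"jaw": 0.02,"tx": 0,"ty": 0,"tz": -0.002,"roll": 0},{"jaw": 0.02,"tx": 0,"ty": 0,"tz": -0.001,"roll": 0},{"jaw": 0.02,"tx": 0,"ty": 0,"tz": -0.001,"roll": 0},{"jaw": 0.02,"tx": 0,"ty": 0,"tz": 0,"roll": 0},{"jaw": 0.02,"tx": 0,"ty": 0,"tz": 0,"roll": 0}]'

```text
time: 13.48
tcp_pos: [0.451, -0.3431, 0.0154]
orientation: [0.058, 0.998, 0.0, 0.0]
wrist_force: [-0.4, 0.0, -1.2]
grip_width: 0.0266
finger_force: 59.3
```

>>> send_rows --targets '[{"jaw": 0.02,"tx": 0,"ty": 0,"tz": -0.001,"roll": 0},{"jaw": 0.02,"tx": 0,"ty": 0,"tz": -0.001,"roll": 0},{"jaw": 0.02,"tx": 0,"ty": 0,"tz": -0.001,"roll": 0},{"jaw": 0.02,"tx": 0,"ty": 0,"tz": 0,"roll": 0},{"jaw": 0.02,"tx": 0,"ty": 0,"tz": 0,"roll": 0}]'

```text
time: 14.1
tcp_pos: [0.451, -0.3431, 0.0128]
orientation: [0.058, 0.998, -0.0, 0.0]
wrist_force: [-2.4, 1.2, 5.0]
grip_width: 0.0269
finger_force: 60.1
```

>>> send_rows --targets '[{"jaw": 0.03,"tx": 0,"ty": 0,"tz": 0,"roll": 0},{"jaw": 0.036,"tx": 0,"ty": 0,"tz": 0,"roll": 0},{"jaw": 0.045,"tx": 0,"ty": 0,"tz": 0,"roll": 0},{"jaw": 0.055,"tx": 0,"ty": 0,"tz": 0,"roll": 0},{"jaw": 0.06,"tx": 0,"ty": 0,"tz": 0.002,"roll": 0}]'

```text
time: 14.72
tcp_pos: [0.451, -0.343, 0.0142]
orientation: [0.058, 0.998, 0.0, -0.0]
wrist_force: [0.4, 0.3, -1.0]
grip_width: 0.0598
finger_force: 0.0
```

>>> send_rows --targets '[{"jaw": 0.06,"tx": 0,"ty": 0,"tz": 0.01,"roll": 0},{"jaw": 0.06,"tx": 0,"ty": 0,"tz": 0.03,"roll": 0},{"jaw": 0.06,"tx": 0,"ty": 0,"tz": 0.05,"roll": 0},{"jaw": 0.06,"tx": 0,"ty": 0,"tz": 0.05,"roll": 0},{"jaw": 0.06,"tx": 0,"ty": 0,"tz": 0.03,"roll": 0}]'

```text
time: 15.35
tcp_pos: [0.4516, -0.3436, 0.188]
orientation: [0.058, 0.998, -0.001, 0.002]
wrist_force: [0.9, -1.1, -0.1]
grip_width: 0.0601
finger_force: 0.0
```

>>> send_rows --targets '[{"jaw": 0.06,"tx": 0,"ty": 0.03,"tz": 0.02,"roll": 0},{"jaw": 0.06,"tx": 0,"ty": 0.04,"tz": 0,"roll": 0},{"jaw": 0.06,"tx": 0,"ty": 0.04,"tz": 0,"roll": 0},{"jaw": 0.06,"tx": 0,"ty": 0.04,"tz": 0,"roll": 0},{"jaw": 0.06,"tx": 0,"ty": 0.0,"tz": 0,"roll": 0}]'

```text
time: 15.98
tcp_pos: [0.4509, -0.1908, 0.2053]
orientation: [0.056, 0.998, 0.0, 0.0]
wrist_force: [-0.6, -0.9, 0.7]
grip_width: 0.0601
finger_force: 0.0
```

Run:
```python
from cell import robot
from h import *
wrist('w6',robot)
i=cv2.imread('pics/w6.png')
t=robot.capture('top')['pixels'][:,:,::-1][120:290,70:410]
s=robot.capture('scene')['pixels'][:,:,::-1][130:320,150:510]
cv2.imwrite('pics/f.png',np.vstack([cv2.resize(t,(600,300)),cv2.resize(s,(600,300))]))
```

```text
15.975 [ 0.45090308 -0.19082088  0.2052791 ] xang 173.54197087271737 [-5.57317095e-01  3.01128376e-01  1.66031415e+00  4.91186766e-04
  1.17962402e+00 -2.01558677e+00] 0.0600851116693598
```

View pics/f.png

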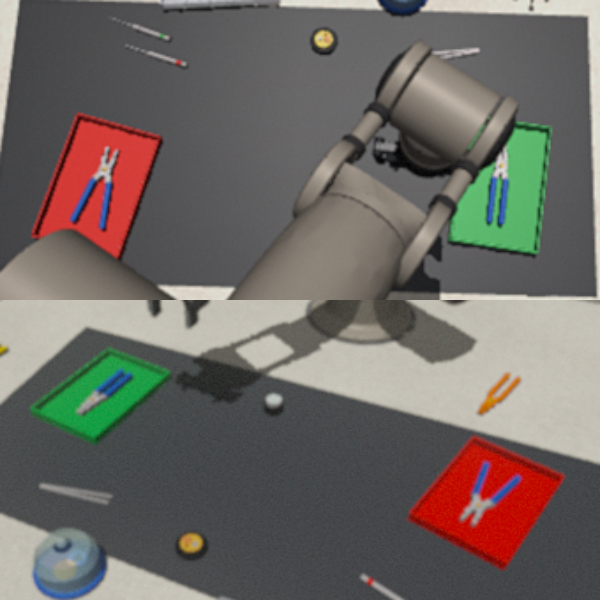

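View pics/w6.png

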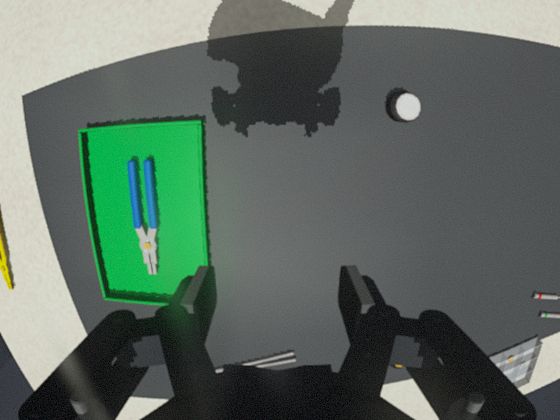

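The shut pair lies flat in the green tray, rivet at (148,245) in the wrist view. The open pair is flat in the red tray, and the movement is where it was.

```bash
python3 -c "
from cell import robot
print(robot.hand_in())"
```

```text
the job is handed in; nothing more can be done
None
```

The job is handed in at about 16 s of the 58 s allowed: the free pliers lie shut in the green stock tray, the seized pair lies open in the red repair tray, and the watch movement was not disturbed.

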